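Pop open the sprung test box and load the attenuator

TASK

Push the blue test box's lid down gently at its orange pad until the push-to-release latch gives, then take the hand away at once, back towards the robot, so that the lid springs fully open by itself, and do not touch it again. Then lay the black finned attenuator lengthwise in the nest on the box's deck, fully down between the rails and not dropped, and let go, leaving the other things on the bench alone.

Things in the scene. Friction and masses are not known exactly. Their poses are not given: they have to be found in the camera images.
- box: test box screwed to the bench: grey base 160 (x) x 140 (y) x 20 mm, aluminium deck with top at z = 40 mm, blue lid 140 x 120 mm, shut top at z = 74 mm. Origin: centre of the underside; z up; +x from the latch (front, robot) side to the hinge side. With the lid open nothing on the deck stands over 7 mm high, and it is free from above.
- lid_hinge (a point): middle of the lid's hinge line, which runs along the box's y; box frame x = +72, y = 0, z = 36 mm. Open, the lid stands behind this line, leaning back 19 degrees, its top about 175 mm above the bench. Shutting it again would not latch it.
- press_pad (a point): middle of the top of the orange pad (28 mm across) at the lid's front; shut: box frame x -50, y 0, z 76 mm. Press straight down, shut fingers, slowly (7 mm/s). The lid yields at 3 to 4 N, then 5 to 7 N; the latch gives 3 to 12 mm down (hidden setting, new every time), a stiff rubber stop follows within 1 mm. A push of 10 to 11 N always works it; over 15 N harms it.
- lid (a joint): lid angle, rad: 0 shut, negative while pressed (-0.02 to -0.12), 1.9 fully open. Unlatched, it rises by a damped spring as the hand leaves, front edge at up to 0.12 m/s, up and away from the robot, fully open some 4 s later. It must not be touched once over 0.4 rad open. Still near 0 after the hand has left: the latch has not given, press again a little harder.
- nest (a point): where the attenuator's middle is when in place: box frame x +10, y 0, z 50 mm, 10 mm above the deck; axes as the box's. Two black rails along x, 30 mm long, 7 mm high, flare outward as a lead-in: inside 23 mm apart at the deck, 29 mm at the top; end stops 6 mm high, 64 mm apart inside. The attenuator lies along the box's x, either way round.
- attenuator_mid (a point): middle of the black finned attenuator: 20 x 20 mm section, 58 mm long along its own y (finned body y -22 to +19 mm, connectors beyond), 60 g; lies on the bench, middle 10 mm up, z up. Grip across its 20 mm width (own x), by the upper 10 mm only, so that the fingers stay above the nest's rails.
- attenuator: the same attenuator; origin at the centre of its underside, axes as point attenuator_mid.
- spool: bystander: solder spool, black flanges and silver wire, 54 mm across, 40 mm high; origin at the centre of its underside
- spacer: bystander: yellow printed spacer block 20 x 20 x 36 mm, upright; origin at the centre of its underside
Not all that is in view belongs to the job. Several things look just like the attenuator: the one meant starts farthest to the robot's left.

How it is judged:
By the outcome, as a careful person would: the job done as asked, in the order asked, and still so for the second after the job is handed in, with the robot touching nothing.
It also fails if it takes over 59 s, if anything falls off the work surface, if the arm or the gripper's body presses on something with over 40 N, if the wrist force passes 120 N, or if a joint passes its speed limit or range.

ROBOT

A 6-joint arm with a two-finger parallel gripper is mounted at the origin on a cart in front of the work surface, level with it; the furniture and walls round the work are solid. World frame = base frame: x ahead of the robot, y to its left, z up, the work surface at z = 0. Lengths are in m, angles in rad, forces in N, time in s.
With the tool pointing down it reaches from about 0.3 to 0.875 m from the base axis. Payload 6.4 kg.
Tool frame: the origin (TCP) lies at the centre of the arm's flange, where the gripper is bolted on; the fingertips stand 173 mm ahead of it and the grasp point (between the pads) lies 155 mm ahead of it; z points along the fingers, y is the line along which they close (so a half turn about z gives the same grasp; the last joint's range is limited). The gripper opens to 85 mm and grips with 20 to 120 N. Pads are 22 mm wide; open, the fingers measure 114 mm over their backs; the gripper's body (76 mm by 85 mm) begins 54 mm behind the grasp point. The pads swing forward as they close: fully open they stand 13 mm farther back than shut.
Start: joints at [-1.509, 0.181, 1.607, -0, 1.354, -0.206], TCP at [0.152, -0.555, 0.405] pointing down, gripper open.
Joint ranges: [-2.99, 2.99], [-0.89, 2.07], [0.3, 2.58], [-1.14, 4.28], [0, 2.63], [-3.12, 3.12]. Speed limits (rad/s): [2.57, 2.57, 3.01, 3.14, 3.14, 3.14].

INTERFACE

Orientations are given as a unit quaternion [w, x, y, z].
In Python, from bench import get_obs, camera, get_calibration, hand_in gives the robot as it stands. The module is installed in compiled form; this text tells all that it offers.
- The arm moves only by the tool drive_tool, never from a script. Its argument "increments" is a list of rows, each a list of 2 entries, a list of its own where there are three numbers: the shift along the tool's x, y, z normalised to -1 to 1, where 1 is 250 mm, then the turn about the tool's z normalised to -1 to 1, where 1 is 90 degrees. A call has exactly 8 rows; each row is the pose to reach, as a shift and turn from the pose commanded when the call began, along the tool's axes at that moment; what a row does not reach only later rows make up. A row lasts 1/8 s, in which the tool goes at most 62.5 mm and 10.7 degrees, less where a joint would pass 70% of its speed; a pose out of reach is approached as far as the arm can. A call with a number of a shift or a turn outside -1 to 1 is refused whole. A call with a gripper value outside its range is refused whole. "claw" is the closure, from 0 (fully open) to 1 (shut), set as the call begins (left out, the last holds). The fingers move at their own pace and stop on an object; the grip force is fixed at half the most. Time passes only in rows, so rows that repeat a pose let the fingers close, or fill a call up. It gives the time, the measured TCP pose, the force and the opening at its end, in the units of the state.
- get_obs(): the state, without advancing time (a new reading comes with each control period).
- camera(name): name is "scene" or "top" or "wrist"; returns the picture (400x640x3 uint8, blue, green, red); there is no depth.
- get_calibration(name): a dict with "K" (3x3 intrinsics, pixels), "origin" and "orientation" of the camera in the world. Camera axes: x right, y down, z forward; pixel columns grow to the right and rows downward; lengths in m; the calibration is good to about 2 mm. A picture is of the moment at which its call begins: read the wrist's pose just before it. get_calibration takes no time and is no camera call; for the wrist camera it gives the pose at the moment of the call.
- hand_in(): hands the job in, once; it reports no verdict.
The state is a dict: "time_s": time; "q": joint angles; "dq": joint speeds; "joint_efforts": joint torques, N m; "eef_pos": TCP position; "eef_rot": TCP orientation; "wrist_force": force on the tool from outside, world axes, zero at the start; "torque": the same for the moment, N m; "opening": opening from 0.0 (shut) to 1.0 (fully open).
Only numpy, scipy, OpenCV 4.12 (cv2) and the standard library are available. Lean on these libraries where they do the work, as an engineer would, in place of code of your own. Each camera call takes 0.05 s, during which the arm holds its last target. There are 200 camera calls.

## Working session

There is one attempt and no reset: what is moved stays moved. The work goes in short steps, Python scripts to look and compute and a tool call to move; the robot and the scene stay as the last step left them, time stands still between calls to the robot, and variables do not carry over. Pictures are saved under pics/ and viewed, on a budget of 10 in all, crops included, one or two more only if the job needs it, and the job is handed in when it is done.

Besides the shell and the picture viewer there is one more tool, called after "Call:" as name(argument=value, ...), one argument or row to a line, values as JSON. drive_tool: Moves the arm, as the interface text tells. Its arguments: {"type":"object","properties":{"increments":{"type":"array","items":{"type":"array"}},"claw":{"type":"number"}},"required":["increments"]}

```bash
mkdir -p pics; cat > h.py <<'E'
import numpy as np, cv2
from bench import *
from scipy.spatial.transform import Rotation as R
def rot(q): return R.from_quat([q[1],q[2],q[3],q[0]]).as_matrix()
def camR(c):
    o=np.array(c["orientation"],float)
    return o if o.shape==(3,3) else rot(o)
def ray(c,u,v,z):
    d=camR(c)@np.linalg.inv(np.array(c["K"]))@[u,v,1]; o=np.array(c["origin"])
    return o+d*(z-o[2])/d[2]
def proj(c,p):
    x=np.array(c["K"])@camR(c).T@(np.array(p)-c["origin"]); return x[:2]/x[2]
def shot(n,f):
    c=get_calibration(n); im=camera(n); cv2.imwrite("pics/"+f,im); return c,im
def local(dw):
    o=get_obs(); return rot(o["eef_rot"]).T@np.array(dw)/0.25
E
python3 - <<'E'
from h import *
o=get_obs(); print(o)
for n in("top","scene"):
    c,_=shot(n,n+"0.png"); print(c)
E
```

```text
{'time_s': 0.0, 'q': array([-1.50929811e+00,  1.81568540e-01,  1.60801910e+00, -6.67976777e-07,
        1.35379904e+00, -2.06280288e-01]), 'dq': array([ 0.00154482, -0.00078236, -0.00206165,  0.00069835,  0.00208649,
       -0.00073323]), 'joint_efforts': array([-3.28757123e-04, -4.44872940e+01, -3.51339376e+01, -3.40917186e-04,
        9.09320806e-03,  9.37239832e-06]), 'eef_pos': array([ 0.15215078, -0.55423931,  0.40376306]), 'eef_rot': array([-8.94688431e-04,  9.91049807e-01,  1.33489605e-01,  6.45538489e-05]), 'wrist_force': array([-0.21040598,  0.62006424,  0.36835915]), 'torque': array([-0.03713403, -0.03305378,  0.01898833]), 'opening': 0.9977799693799805}
{'K': array([[379.90750465,   0.        , 323.11466943],
       [  0.        , 379.90750465, 196.23991899],
       [  0.        ,   0.        ,   1.        ]]), 'origin': array([0.47206124, 0.1139651 , 0.90465202]), 'orientation': array([ 0.03338549, -0.69856972,  0.71358615, -0.04099451])}
{'K': array([[425.56327752,   0.        , 317.96270074],
       [  0.        , 425.56327752, 197.11748135],
       [  0.        ,   0.        ,   1.        ]]), 'origin': array([0.18285451, 0.53480963, 0.71397644]), 'orientation': array([ 0.1173966 , -0.30321716,  0.88825437, -0.32447121])}
```

View pics/top0.png

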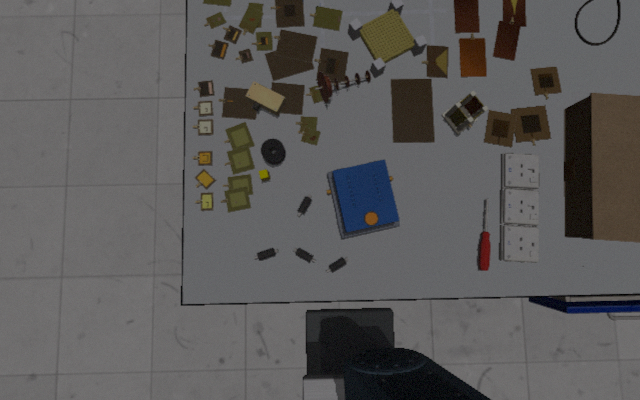

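View pics/scene0.png

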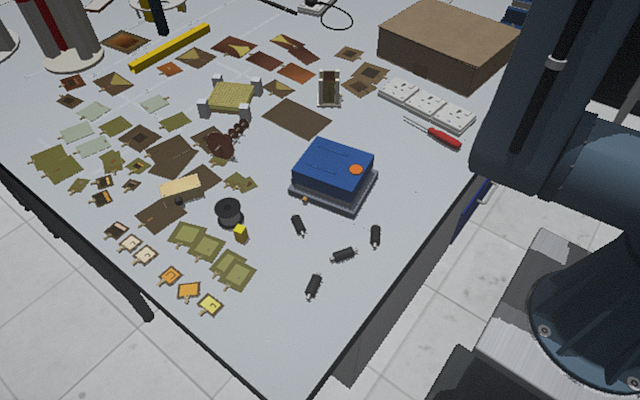

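The top view shows the box at about (364,198), with its pad at (371,218). There are four attenuator lookalikes at (304,205), (266,254), (304,255) and (337,265). The leftmost, which should be +y, is at (266,254).

```bash
python3 - <<'E'
from h import *
im=cv2.imread("pics/top0.png"); c=get_calibration("top")
hsv=cv2.cvtColor(im,cv2.COLOR_BGR2HSV)
def blob(m,x0,y0,x1,y1):
    k=np.zeros_like(m);k[y0:y1,x0:x1]=m[y0:y1,x0:x1]
    ys,xs=np.nonzero(k);return np.c_[xs,ys].astype(np.float32)
og=blob(cv2.inRange(hsv,(8,150,120),(22,255,255)),355,205,385,232)
u=og.mean(0);print("pad",u,len(og),ray(c,*u,0.076))
for b in [(250,240,284,268),(290,240,320,268),(325,252,352,276),(294,192,316,220)]:
    p=blob((im.max(2)<75).astype(np.uint8),*b); r=cv2.minAreaRect(p)
    q=np.array([ray(c,*a,0.012)[:2] for a in p]); w,v=np.linalg.eigh(np.cov(q.T))
    print("att",len(p),r,q.mean(0),np.degrees(np.arctan2(v[1,1],v[0,1])),np.sqrt(w))
bl=blob(cv2.inRange(hsv,(100,150,60),(125,255,255)),320,150,410,245)
q=np.array([ray(c,*a,0.074)[:2] for a in bl],np.float32); print("lid",cv2.minAreaRect(q*1000))
print(ray(c,274,152,.04),ray(c,264,174,.036))
E
```

```text
pad [370.8     218.01176] 85 [0.50955428 0.00104702 0.076     ]
att 166 ((266.0000305175781, 254.00001525878906), (8.854375839233398, 24.033309936523438), 71.56504821777344) [0.4342605  0.23893733] 107.93327317437225 [0.00593558 0.01239213]
att 154 ((304.2000427246094, 255.1000518798828), (19.230182647705078, 8.944271087646484), 26.56505012512207) [0.43048449 0.15131415] 59.37191191888237 [0.00572046 0.01191435]
att 150 ((337.1705627441406, 264.48236083984375), (8.513311386108398, 18.023677825927734), 57.52880859375) [0.40647405 0.0743083 ] 121.7799286517484 [0.00557    0.01176591]
att 155 ((303.4615783691406, 206.19232177734375), (8.434361457824707, 21.4580078125), 29.744882583618164) [0.54636299 0.14836359] 150.3234068869926 [0.00567513 0.01260363]
lid ((559.7647705078125, 11.849929809570312), (138.18670654296875, 118.16098022460938), 10.89717960357666)
[0.66858447 0.21505863 0.04      ] [0.61820057 0.23901946 0.036     ]
```

Call:
drive_tool(
  increments=[
    [[0.06, -0.05, 0], 0],
    [[0.18, -0.16, 0], 0],
    [[0.32, -0.29, 0], 0],
    [[0.47, -0.42, 0], 0],
    [[0.62, -0.56, 0], 0],
    [[0.76, -0.68, 0], 0],
    [[0.88, -0.79, 0], 0],
    [[0.98, -0.88, 0], 0],
  ],
  claw=1,
)

```text
time_s: 1.1
eef_pos: [0.3308, -0.2748, 0.4045]
eef_rot: [-0.0, 0.991, 0.134, 0.0]
wrist_force: [0.1, -0.2, -0.3]
opening: 0.002
```

Call:
drive_tool(
  increments=[
    [[0.14, -0.12, 0.02], 0],
    [[0.29, -0.26, 0.06], 0.01],
    [[0.45, -0.4, 0.13], 0.02],
    [[0.6, -0.54, 0.22], 0.03],
    [[0.75, -0.67, 0.31], 0.04],
    [[0.88, -0.79, 0.38], 0.05],
    [[0.95, -0.86, 0.43], 0.05],
    [[0.98, -0.88, 0.45], 0.05],
  ],
)

```text
time_s: 2.1
eef_pos: [0.5077, 0.0016, 0.2912]
eef_rot: [-0.0, 0.995, 0.096, -0.001]
wrist_force: [-0.9, -0.7, 0.3]
opening: -0.001
```

```bash
python3 - <<'E'
from h import *
o=get_obs(); print(o["time_s"],o["eef_pos"],o["wrist_force"],o["opening"])
M=rot(o["eef_rot"]);print(M)
c,_=shot("wrist","w1.png"); print(proj(c,[.5096,.0010,.076]), c["origin"])
tip=o["eef_pos"]+M[:,2]*.173; print(tip, local(np.r_[.5096,.001,.079]-tip))
E
```

```text
2.1 [0.50769072 0.0015654  0.29122772] [-0.8627475  -0.67964802  0.30701804] -0.0010496705881285963
[[ 9.81615376e-01  1.90859146e-01 -2.01017485e-03]
 [ 1.90860799e-01 -9.81616888e-01  6.63499216e-04]
 [-1.84658669e-03 -1.03496461e-03 -9.99997759e-01]]
[322.63702635 217.71373196] [0.57295212 0.01504243 0.26172221]
[0.50734296 0.00168019 0.11822811] [0.0085439  0.00454141 0.1568974 ]
```

View pics/w1.png

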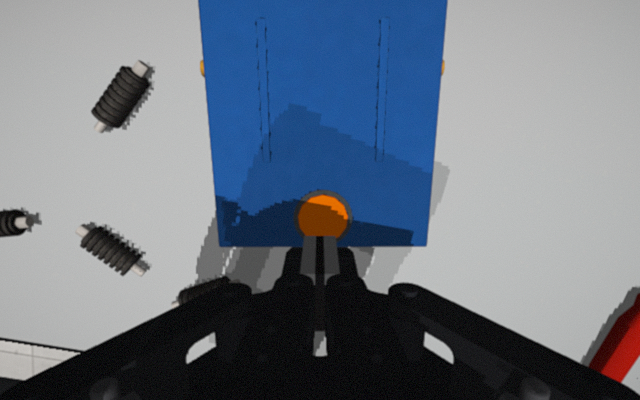

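The pad sits at (323,216), about where I predicted (323,218), so I'm lowering towards it.

Call:
drive_tool(
  increments=[
    [[0.002, 0.001, 0.02], 0],
    [[0.004, 0.002, 0.05], 0],
    [[0.006, 0.004, 0.08], 0],
    [[0.008, 0.004, 0.11], 0],
    [[0.008, 0.004, 0.13], 0],
    [[0.008, 0.004, 0.142], 0],
    [[0.008, 0.004, 0.148], 0],
    [[0.008, 0.004, 0.152], 0],
  ],
)

```text
time_s: 3.15
eef_pos: [0.5105, -0.0011, 0.2542]
eef_rot: [0.0, 0.996, 0.095, 0.0]
wrist_force: [-0.4, 0.5, -0.3]
opening: 0.003
```

Call:
drive_tool(
  increments=[
    [[0, 0, 0.003], 0],
    [[0, 0, 0.006], 0],
    [[0, 0, 0.009], 0],
    [[0, 0, 0.012], 0],
    [[0, 0, 0.014], 0],
    [[0, 0, 0.016], 0],
    [[0, 0, 0.018], 0],
    [[0, 0, 0.02], 0],
  ],
)

```text
time_s: 4.15
eef_pos: [0.5104, -0.0012, 0.2493]
eef_rot: [0.0, 0.996, 0.095, -0.0]
wrist_force: [-1.6, 0.4, 3.1]
opening: 0.002
```

Call:
drive_tool(
  increments=[
    [[0, 0, 0.001], 0],
    [[0, 0, 0.002], 0],
    [[0, 0, 0.003], 0],
    [[0, 0, 0.004], 0],
    [[0, 0, 0.005], 0],
    [[0, 0, 0.006], 0],
    [[0, 0, 0.007], 0],
    [[0, 0, 0.008], 0],
  ],
)

```text
time_s: 5.15
eef_pos: [0.5104, -0.0011, 0.2472]
eef_rot: [0.0, 0.996, 0.095, -0.0]
wrist_force: [-3.2, -0.3, 3.5]
opening: -0.001
```

Call:
drive_tool(
  increments=[
    [[0, 0, 0.001], 0],
    [[0, 0, 0.002], 0],
    [[0, 0, 0.003], 0],
    [[0, 0, 0.004], 0],
    [[0, 0, 0.004], 0],
    [[0, 0, 0.005], 0],
    [[0, 0, 0.005], 0],
    [[0, 0, 0.005], 0],
  ],
)

```text
time_s: 6.15
eef_pos: [0.5104, -0.0011, 0.2459]
eef_rot: [-0.0, 0.996, 0.095, -0.0]
wrist_force: [-2.1, -0.2, 3.1]
opening: -0.001
```

Call:
drive_tool(
  increments=[
    [[0, 0, 0.001], 0],
    [[0, 0, 0.002], 0],
    [[0, 0, 0.003], 0],
    [[0, 0, 0.004], 0],
    [[0, 0, 0.004], 0],
    [[0, 0, 0.005], 0],
    [[0, 0, 0.005], 0],
    [[0, 0, 0.005], 0],
  ],
)

```text
time_s: 7.15
eef_pos: [0.5104, -0.0012, 0.2448]
eef_rot: [-0.0, 0.996, 0.095, -0.0]
wrist_force: [-4.7, -0.8, 5.9]
opening: 0.003
```

Call:
drive_tool(
  increments=[
    [[0, 0, 0.001], 0],
    [[0, 0, 0.002], 0],
    [[0, 0, 0.003], 0],
    [[0, 0, 0.004], 0],
    [[0, 0, 0.004], 0],
    [[0, 0, 0.004], 0],
    [[0, 0, 0.004], 0],
    [[0, 0, 0.004], 0],
  ],
)

```text
time_s: 8.15
eef_pos: [0.5102, -0.0012, 0.2437]
eef_rot: [0.0, 0.996, 0.095, -0.0]
wrist_force: [-4.6, -0.8, 6.3]
opening: -0.004
```

Call:
drive_tool(
  increments=[
    [[0, 0, 0.001], 0],
    [[0, 0, 0.002], 0],
    [[0, 0, 0.003], 0],
    [[0, 0, 0.004], 0],
    [[0, 0, 0.004], 0],
    [[0, 0, 0.004], 0],
    [[0, 0, 0.004], 0],
    [[0, 0, 0.004], 0],
  ],
)

```text
time_s: 9.15
eef_pos: [0.5102, -0.0012, 0.2427]
eef_rot: [-0.0, 0.996, 0.095, -0.0]
wrist_force: [-5.0, -1.0, 5.2]
opening: -0.002
```

Call:
drive_tool(
  increments=[
    [[0, 0, 0.001], 0],
    [[0, 0, 0.002], 0],
    [[0, 0, 0.003], 0],
    [[0, 0, 0.004], 0],
    [[0, 0, 0.004], 0],
    [[0, 0, 0.004], 0],
    [[0, 0, 0.004], 0],
    [[0, 0, 0.004], 0],
  ],
)

```text
time_s: 10.15
eef_pos: [0.5102, -0.0012, 0.2421]
eef_rot: [0.0, 0.996, 0.095, -0.001]
wrist_force: [-6.3, -0.8, 10.4]
opening: 0.002
```

Call:
drive_tool(
  increments=[
    [[-0.08, 0, -0.12], 0],
    [[-0.28, 0, -0.22], 0],
    [[-0.46, 0, -0.32], 0],
    [[-0.58, -0.02, -0.4], 0],
    [[-0.64, -0.1, -0.46], 0],
    [[-0.64, -0.25, -0.5], 0],
    [[-0.64, -0.4, -0.5], 0],
    [[-0.64, -0.5, -0.5], 0],
  ],
  claw=0.5,
)

```text
time_s: 11.15
eef_pos: [0.3295, 0.0928, 0.3669]
eef_rot: [-0.0, 0.995, 0.095, 0.001]
wrist_force: [1.1, -0.7, -0.9]
opening: 0.504
```

```bash
python3 - <<'E'
from h import *
o=get_obs(); print(o["time_s"],o["eef_pos"],o["wrist_force"],o["opening"])
shot("scene","s1.png")
M=rot(o["eef_rot"]); g=o["eef_pos"]+M[:,2]*.155
print(g,local(np.r_[.434,.239,.15]-g))
E
```

```text
11.15 [0.32949669 0.09280351 0.36693419] [ 1.13911554 -0.69712765 -0.89255335] 0.5039804392055843
[0.32985027 0.09289345 0.21193462] [ 0.51927416 -0.4945169   0.2495804 ]
```

View pics/s1.png

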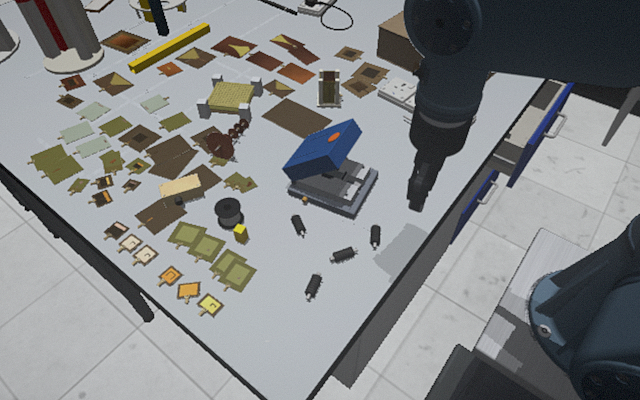

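The lid is rising freely, seen at about (325,145). Next I'm moving over the leftmost attenuator.

Call:
drive_tool(
  increments=[
    [[0.04, -0.04, 0.02], -0.1],
    [[0.11, -0.1, 0.06], -0.21],
    [[0.19, -0.18, 0.12], -0.32],
    [[0.28, -0.26, 0.18], -0.43],
    [[0.36, -0.34, 0.24], -0.54],
    [[0.44, -0.42, 0.29], -0.65],
    [[0.49, -0.47, 0.32], -0.76],
    [[0.52, -0.495, 0.33], -0.87],
  ],
)

```text
time_s: 12.2
eef_pos: [0.4347, 0.238, 0.2832]
eef_rot: [-0.0, 0.71, 0.704, -0.0]
wrist_force: [0.1, 0.4, -0.1]
opening: 0.502
```

```bash
cat > att.py <<'E'
from h import *
import sys
o=get_obs(); M=rot(o["eef_rot"]); g=o["eef_pos"]+M[:,2]*.155
c,im=shot("wrist",sys.argv[1]); print(o["time_s"],g,"yaw",np.degrees(np.arctan2(M[1,0],M[0,0])))
print("exp",proj(c,[.434,.239,.012]))
E
python3 att.py w2.png
```

```text
12.2 [0.4346767  0.23803566 0.12821026] yaw 89.50318766517903
exp [318.97225   194.7883216]
```

View pics/w2.png

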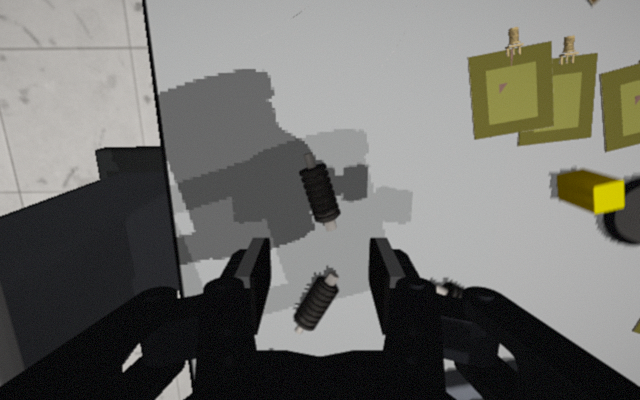

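```bash
python3 - <<'E'
from h import *
im=cv2.imread("pics/w2.png"); c=get_calibration("wrist")
k=np.zeros(im.shape[:2],np.uint8); k[140:240,290:345]=(im[140:240,290:345].max(2)<62); 
n,l,s,ce=cv2.connectedComponentsWithStats(k); i=1+s[1:,4].argmax(); print(s[i])
ys,xs=np.nonzero(l==i); q=np.array([ray(c,x,y,.014)[:2] for x,y in zip(xs,ys)],np.float32)*1000
print(cv2.minAreaRect(q), q.mean(0)); w,v=np.linalg.eigh(np.cov(q.T)); print(np.degrees(np.arctan2(v[1,1],v[0,1])))
a,b=ray(c,308.5,154,.01),ray(c,333,231,.01); print(a,b,(a+b)/2,np.linalg.norm(a-b),np.degrees(np.arctan2(*(a-b)[1::-1])))
t=np.r_[.434,.239,0]
o=get_obs(); g=o["eef_pos"]+rot(o["eef_rot"])[:,2]*.155
for m in (q.mean(0)/1000,((a+b)/2)[:2]): print(local(np.r_[m,.017]-g))
E
```

```text
[ 299  163   41   60 1516]
((435.531494140625, 240.93429565429688), (20.102920532226562, 42.212703704833984), 18.362506866455078) [435.15237 241.63344]
106.8464759837517
[0.4274493  0.26833323 0.01      ] [0.44503029 0.21101696 0.01      ] [0.4362398  0.23967509 0.01      ] 0.05995203066802342 107.05268767196623
[ 0.01260356 -0.00074974  0.44550502]
[0.00477988 0.00361738 0.44550154]
```

Call:
drive_tool(
  increments=[
    [[0.002, 0.001, 0.03], -0.04],
    [[0.005, 0.004, 0.09], -0.09],
    [[0.005, 0.004, 0.17], -0.14],
    [[0.005, 0.004, 0.25], -0.18],
    [[0.005, 0.004, 0.32], -0.2],
    [[0.005, 0.004, 0.37], -0.2],
    [[0.005, 0.004, 0.39], -0.2],
    [[0.005, 0.004, 0.399], -0.2],
  ],
)

```text
time_s: 13.25
eef_pos: [0.4354, 0.2388, 0.1844]
eef_rot: [0.0, 0.594, 0.804, 0.0]
wrist_force: [0.5, -0.1, -0.5]
opening: 0.497
```

Call:
drive_tool(
  increments=[
    [[0, 0, 0], 0],
    [[0, 0, 0], 0],
    [[0, 0, 0], 0],
    [[0, 0, 0], 0],
    [[0, 0, 0], 0],
    [[0, 0, 0], 0],
    [[0, 0, 0], 0],
    [[0, 0, 0], 0],
  ],
  claw=1,
)

```text
time_s: 14.25
eef_pos: [0.4356, 0.2389, 0.1851]
eef_rot: [0.0, 0.594, 0.805, 0.001]
wrist_force: [-0.4, -0.8, 5.6]
opening: 0.207
```

Call:
drive_tool(
  increments=[
    [[0, 0, -0.02], 0],
    [[0, 0, -0.07], 0],
    [[0, 0, -0.15], 0],
    [[0, 0, -0.24], -0.05],
    [[-0.03, 0.01, -0.32], -0.13],
    [[-0.09, 0.02, -0.38], -0.23],
    [[-0.18, 0.04, -0.42], -0.33],
    [[-0.28, 0.06, -0.44], -0.43],
  ],
)

```text
time_s: 15.25
eef_pos: [0.4704, 0.1759, 0.2959]
eef_rot: [0.001, 0.291, 0.957, 0.0]
wrist_force: [-0.8, 0.4, -0.8]
opening: 0.211
```

```bash
python3 - <<'E'
from h import *
o=get_obs(); M=rot(o["eef_rot"]); g=o["eef_pos"]+M[:,2]*.155
print(o["time_s"],o["eef_pos"],o["wrist_force"],o["opening"],"yaw",np.degrees(np.arctan2(M[1,0],M[0,0])))
shot("scene","s2.png"); print(local(np.r_[.568,.013,g[2]]-g))
E
```

```text
15.25 [0.47042342 0.17589425 0.29586909] [-0.77363565  0.44487055 -0.83545429] 0.21080644246072897 yaw 146.1795548006406
[-0.6842159  -0.32890045  0.00217707]
```

View pics/s2.png

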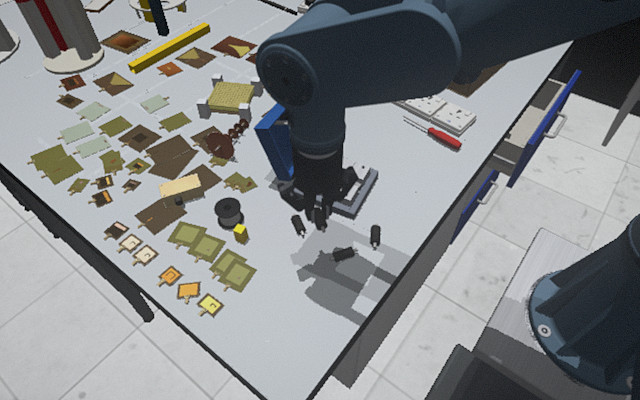

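The original spot is now empty and the attenuator is in the gripper. The lid stands upright at (275,145), so I'm moving over the nest.

Call:
drive_tool(
  increments=[
    [[-0.04, -0.02, 0], -0.04],
    [[-0.12, -0.06, 0], -0.1],
    [[-0.24, -0.11, 0], -0.18],
    [[-0.36, -0.17, 0], -0.27],
    [[-0.48, -0.23, 0], -0.36],
    [[-0.59, -0.28, 0], -0.44],
    [[-0.66, -0.32, 0], -0.48],
    [[-0.684, -0.33, 0], -0.497],
  ],
)

```text
time_s: 16.3
eef_pos: [0.5656, 0.0112, 0.2948]
eef_rot: [0.0, -0.091, 0.996, -0.0]
wrist_force: [0.0, 0.3, -0.3]
opening: 0.206
```

```bash
python3 - <<'E'
from h import *
o=get_obs(); M=rot(o["eef_rot"]); g=o["eef_pos"]+M[:,2]*.155
print(o["time_s"],o["eef_pos"],"yaw",np.degrees(np.arctan2(M[1,0],M[0,0])))
c,im=shot("wrist","w3.png"); B=np.array([.568,.013,0])
a=np.radians(10.9); X=np.array([np.cos(a),np.sin(a),0]); Y=np.array([-X[1],X[0],0])
for x in(-32,32):
  for y in(-14.5,14.5): print(x,y,proj(c,B+X*x/1e3+Y*y/1e3+[0,0,.047]))
print(c["origin"])
E
```

```text
16.3 [0.56558411 0.01118375 0.29479703] yaw -169.5094747177246
-32 -14.5 [296.77818602 160.6114846 ]
-32 14.5 [343.02800515 160.32070465]
32 -14.5 [298.99532352 254.38863623]
32 14.5 [341.93988176 254.13868884]
[ 4.99208259e-01 -3.27833021e-04  2.65383456e-01]
```

View pics/w3.png

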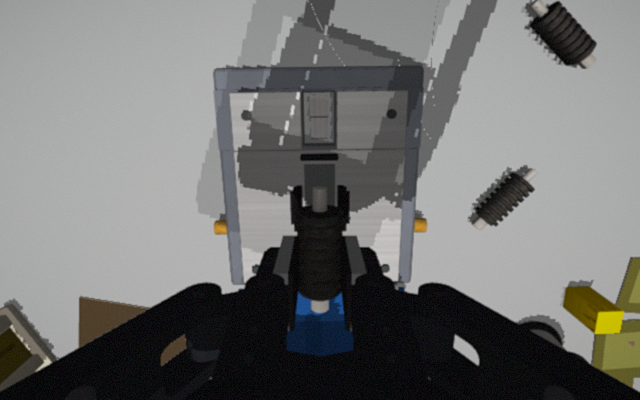

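The nest's front stop inner edge is at row 160 and columns 302–338, and I predicted row 160.5 with centre column 320. The attenuator is held straight at column 320.

```bash
python3 - <<'E'
from h import *
o=get_obs(); M=rot(o["eef_rot"]); z=o["eef_pos"][2]-.175
c=get_calibration("wrist")
a,b=ray(c,320,187,z),ray(c,320,312,z); m=(a+b)/2; print(o["time_s"],o["eef_pos"],a,b,m,np.linalg.norm(a-b),np.degrees(np.arctan2(M[1,0],M[0,0])))
print("by image",local(np.r_[.568,.013,m[2]]-m),"by tcp",local(np.r_[.568,.013,.2255]-o["eef_pos"]))
E
```

```text
16.35 [0.56569348 0.01120594 0.29475034] [0.53550225 0.00661125 0.11975034] [0.59537883 0.01784699 0.11975034] [0.56544054 0.01222912 0.11975034] 0.06092164820213519 -169.44511634108574
by image [-1.06294311e-02  1.15600478e-03  3.27802228e-06] by tcp [-0.01029303  0.0054203   0.27700368]
```

Call:
drive_tool(
  increments=[
    [[-0.004, 0.001, 0.02], -0.004],
    [[-0.01, 0.003, 0.06], -0.004],
    [[-0.01, 0.003, 0.11], -0.004],
    [[-0.01, 0.003, 0.16], -0.004],
    [[-0.01, 0.003, 0.2], -0.004],
    [[-0.01, 0.003, 0.22], -0.004],
    [[-0.01, 0.003, 0.232], -0.004],
    [[-0.01, 0.003, 0.24], -0.004],
  ],
)

```text
time_s: 17.35
eef_pos: [0.5678, 0.0131, 0.2346]
eef_rot: [0.0, -0.095, 0.995, -0.0]
wrist_force: [-0.1, 0.3, -0.8]
opening: 0.211
```

Call:
drive_tool(
  increments=[
    [[0, 0, 0.004], 0],
    [[0, 0, 0.009], 0],
    [[0, 0, 0.014], 0],
    [[0, 0, 0.019], 0],
    [[0, 0, 0.024], 0],
    [[0, 0, 0.028], 0],
    [[0, 0, 0.031], 0],
    [[0, 0, 0.034], 0],
  ],
)

```text
time_s: 18.35
eef_pos: [0.5677, 0.0132, 0.2259]
eef_rot: [0.0, -0.095, 0.995, -0.0]
wrist_force: [-0.4, 1.3, -0.8]
opening: 0.206
```

Call:
drive_tool(
  increments=[
    [[0, 0, 0.001], 0],
    [[0, 0, 0.002], 0],
    [[0, 0, 0.003], 0],
    [[0, 0, 0.004], 0],
    [[0, 0, 0.005], 0],
    [[0, 0, 0.006], 0],
    [[0, 0, 0.006], 0],
    [[0, 0, 0.006], 0],
  ],
)

```text
time_s: 19.35
eef_pos: [0.5677, 0.0132, 0.2251]
eef_rot: [-0.0, -0.095, 0.995, -0.0]
wrist_force: [-3.8, 0.6, 6.7]
opening: 0.211
```

Call:
drive_tool(
  increments=[
    [[0, 0, -0.003], 0],
    [[0, 0, -0.004], 0],
    [[0, 0, -0.004], 0],
    [[0, 0, -0.004], 0],
    [[0, 0, -0.004], 0],
    [[0, 0, -0.004], 0],
    [[0, 0, -0.004], 0],
    [[0, 0, -0.004], 0],
  ],
  claw=0.55,
)

```text
time_s: 20.35
eef_pos: [0.5676, 0.0132, 0.2254]
eef_rot: [0.0, -0.095, 0.995, 0.0]
wrist_force: [0.4, -0.6, -0.4]
opening: 0.449
```

Call:
drive_tool(
  increments=[
    [[0, 0, -0.02], 0],
    [[0, 0, -0.06], 0],
    [[0, 0, -0.12], 0],
    [[0, 0, -0.2], 0],
    [[0.04, 0, -0.28], 0],
    [[0.1, 0, -0.34], 0],
    [[0.16, 0, -0.38], 0],
    [[0.2, 0, -0.4], 0],
  ],
)

```text
time_s: 21.35
eef_pos: [0.5183, 0.0036, 0.3271]
eef_rot: [0.001, -0.095, 0.995, -0.0]
wrist_force: [1.2, 0.2, -0.6]
opening: 0.45
```

```bash
python3 - <<'E'
from h import *
o=get_obs(); print(o["time_s"],o["eef_pos"],o["wrist_force"],o["opening"])
c,im=shot("wrist","w4.png"); B=np.array([.568,.013,.05]); a=np.radians(10.9); X=np.array([np.cos(a),np.sin(a),0])
print(proj(c,B-X*.029),proj(c,B),proj(c,B+X*.029))
c2,im2=shot("scene","s3.png"); cv2.imwrite("pics/comb.png",np.hstack([im[:,120:520],im2[60:260,200:400].repeat(2,0).repeat(2,1)]))
E
```

```text
21.35 [0.51827463 0.00360712 0.32712599] [ 1.20719499  0.24715549 -0.59669472] 0.4495080353197131
[318.33144044 220.4790971 ] [318.3090639  256.13824826] [318.28793576 289.80795687]
```

View pics/comb.png

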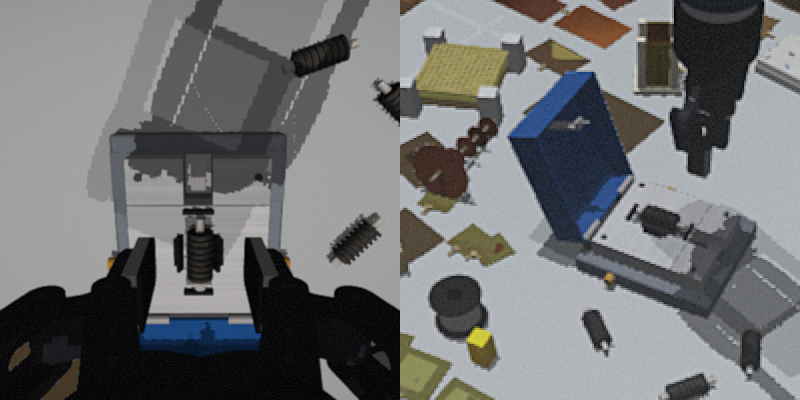

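The attenuator lies straight between the rails and end stops. Its middle is near (199,256) in the crop, which matches the prediction. The lid is fully open and the bystanders look undisturbed.

```bash
python3 -c "
from bench import *
print(hand_in())"
```

```text
the job is handed in; nothing more can be done
None
```

I did the whole job in the order asked and handed it in at about 21 s of the 59 s allowed.

- **Lid:** I pressed the pad in small steps until the force reached 10.4 N at the rubber stop, then took the hand back towards the robot at once. The lid sprang open by itself. I only read the force at the end of each step, so brief peaks in between would not show. The force also included 4 to 6 N sideways during the press.
- **Attenuator:** I picked the leftmost one, gripped it by its upper half and set it down in the nest. The gripper height at deck contact matched a full seating to within about 1 mm, with 6.7 N of push. I eased off before letting go.
- **Last check:** The pictures show the attenuator straight between the rails and end stops, with its middle where I predicted. The lid is fully open, the spool and spacer look unmoved, and the hand is clear. I did not measure its final height in the nest from the pictures, and none of my checks failed or disagreed.

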